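Press a flask stopper home and lock it with a joint clip

ROBOT

A 6-joint arm with a two-finger parallel gripper is mounted at the origin on a cart in front of the work surface, level with it; the furniture and walls round the work are solid. World frame = base frame: x ahead of the robot, y to its left, z up, the work surface at z = 0. Lengths are in m, angles in rad, forces in N, time in s.
With the tool pointing down it reaches from about 0.425 to 0.95 m from the base axis. Payload 3.5 kg.
Tool frame: the origin (TCP) lies at the very end of the fingers, on their centre line; the grasp point (between the pads) lies 19 mm behind it; z points along the fingers, y is the direction in which the jaws open and shut (so a half turn about z gives the same grasp; the last joint's range is limited). The gripper opens to 85 mm and grips with 20 to 120 N. Pads are 22 mm wide; open, the fingers measure 114 mm over their backs; the gripper's body (76 mm by 85 mm) begins 54 mm behind the grasp point. The pads swing forward as they close: fully open they stand 13 mm farther back than shut.
Start: joints at [-1.481, 0.286, 1.577, -0, 1.279, -0.15], TCP at [0.16, -0.656, 0.231] pointing down, gripper open.
Joint ranges: [-2.77, 2.77], [-0.9, 2.22], [0.21, 2.48], [-1.53, 4.67], [0.24, 2.81], [-2.84, 2.84]. Speed limits (rad/s): [2.79, 2.79, 3.14, 3.14, 3.14, 3.14].

INTERFACE

Orientations are given as a unit quaternion [x, y, z, w].
In Python, from plant import ctrl, imaging gives the robot as it stands.
- The arm moves only by the shell command python3 -m creep 'ROWS' [OPENING] [FORCE]. ROWS is JSON, one flat list of numbers, 4 for each row, row after row: the shift along the tool's x, y, z in units of 25 mm (1.0 is 25 mm), then the turn about the tool's z in units of 5 degrees (1.0 is 5 degrees). A call has 1 to 20 rows; each row is the pose to reach, as a shift and turn from the pose commanded when the call began, along the tool's axes at that moment; what a row does not reach only later rows make up. A row lasts 1/12 s, in which the tool goes at most 41.7 mm and 7.16 degrees, less where a joint would pass 70% of its speed; a pose out of reach is approached as far as the arm can. A call with a gripper value outside its range is refused whole. OPENING is the closure in counts, from 0 (fully open) to 255 (shut), set as the call begins (- or left out, the last holds). The fingers move at their own pace and stop on an object; FORCE is the grip in N (left out, the last holds). Time passes only in rows, so rows that repeat a pose let the fingers close. It gives the time, the measured TCP pose, the force and the opening at its end, in the units of the state.
- ctrl.get_state(): the state, without advancing time (a new reading comes with each control period).
- imaging.read_camera(name): name is "scene" or "top"; returns the picture (400x640x3 uint8, red, green, blue); there is no depth.
- imaging.camera_info(name): a dict with "intrinsics" (3x3 intrinsics, pixels), "distortion" ([k1, k2, p1, p2, k3] as OpenCV has them; the pictures are not rectified), "origin" and "attitude" of the camera in the world. Camera axes: x right, y down, z forward; pixel columns grow to the right and rows downward; lengths in m; the calibration is good to about 2 mm. A picture is of the moment at which its call begins. camera_info takes no time and is no camera call.
- ctrl.sign_off(): hands the job in, once; it reports no verdict.
Trained networks look in the newest picture that a camera, given by its name, has taken for a name from the list of things; names that differ only in an ending like _2 or _b are one class to them, and where a whole thing is asked for, a point or a joint stands for the part that bears it (a point fixed in the world has none). Each returns a list of dicts, best first, with "p" (0 to 1); they miss things now and then, are a little off and sometimes report something else, mostly with a low value. They report only what shows in the picture. A call takes as long as a camera call.
- imaging.silhouettes(camera, name): "mask" (400x640 bool, what is visible of it) and "uv" ([column, row] in pixels, amid what is visible of it).
The state is a dict: "time": time; "qpos": joint angles; "dq": joint speeds; "joint_efforts": joint torques, N m; "eef_pos": TCP position; "tcp_rot": TCP orientation; "contact_force": force on the tool from outside, world axes, zero at the start; "wrist_torque": the same for the moment, N m; "opening": opening from 0.0 (shut) to 1.0 (fully open).
Only numpy, scipy, OpenCV 4.12 (cv2) and the standard library are available. Lean on these libraries where they do the work, as an engineer would, in place of code of your own. Each camera call takes 0.05 s, during which the arm holds its last target.

TASK

The white stopper in the clamped brown flask has crept up: press it down gently until its collar sits on the flask's flange. Then take the larger of the two grey C-shaped joint clips by its tab and slide it sideways through its gap onto the neck, upper plate above the stopper's collar and lower plate under the flask's flange; the clamp is springy and gives, so push on slowly and by feel until the jaws have snapped past the neck and it sits fully home against the back of the C, ease off and let go. Never force the glass or swing the neck more than 12 mm out of place, and leave the small clip and the other things on the bench where they are.

Things in the scene. Friction and masses are not known exactly. Their poses are not given: they have to be found in the camera images.
- stand: grey retort stand, fixed; origin on the bench below the neck's axis at rest. Base plate 105 x 200 x 10 mm. Own +y points from the neck to the upright rod (10 mm thick, 245 mm high, 120 mm from the neck); push the clip on along own +x, from the free -x side. The clamp is springy: pushed along x the neck swings about the rod, about 1 mm for every 2 N, and springs back
- flask: small brown glass flask with its clamp; origin on the rod's axis at bench height, axes as the stand's, turned by the clamp's swing. Globe 60 mm across, centre 50 mm above the bench; upright neck 30 mm in diameter; flange at its mouth 37 mm in diameter, 4 mm thick. Clamp ring round the neck: outer diameter 43 mm, top 17 mm below the flange's underside, its rod runs to +y
- neck (a point): point on the neck's axis in the plane where the flask's flange (the 4 mm below it) and the seated stopper's collar (the 4 mm above it) meet, 122 mm above the bench; axes as flask
- stopper (a joint): height in m by which the white stopper stands proud; 0 = home (collar on flange), at most 0.014. It sticks: about 4 N moves it down, then it stops hard. Collar 37 mm in diameter, 4 mm thick; stem 18 mm; round head 30 mm in diameter with a flat top 28 mm above the collar's underside. While it is proud the clip cannot pass over it
- stopper_top (a point): centre of the flat top of the stopper's head, 28 mm above neck when home
- clip: the larger grey plastic joint clip, about 40 g, loose, flat on the bench; origin at the underside, below the centre of the C. Own +x points out of the gap, -x along the thumb tab, z up. Two C plates, each 4 mm thick, 12 mm apart (height 20 mm), outer diameter 47 mm, inner 31 mm. Collar and flange (8 mm together) go between them, so height may be off by 2 mm either way
- clip_ring (a point): centre of the larger clip's C, halfway between its plates (10 mm above its underside), axes as clip; at home it lies on neck (the neck meets the back of the C when the ring's centre is about 0.5 mm past its axis). Under the push a clip held by its tab dips by some 2 mm at the ring and then rubs on the collar
- clip_tab (a point): centre of the larger clip's thumb tab, where to grip it: an upright slab 36 mm long (clip's x), 10 mm thick (clip's y), 30 mm high from the clip's underside; 46 mm from the centre of the C, on the side away from the gap
- clip_jaw_l (a joint): opening in rad of the larger clip's spring jaw on its +y side, 0 = shut; about 0.07 at home. The jaws' round tips, 2 mm gapward of the C's centre, leave 25 mm when shut: the neck must spread each by 2.5 mm. They touch it about 11 mm before home; from there it takes a push of 9 to 17 N, with friction, until the neck snaps in 2 mm before home
- clip_jaw_r (a joint): the same for the jaw on the clip's -y side
- small_clip: the smaller grey joint clip, same form at 0.72 times the size (tab 22 mm high, C 34 mm across): too small for this neck, leave it alone; origin and axes as clip. The two clips may have swapped places
- timer: bystander: white bench timer, 58 x 68 x 18 mm; origin at the centre of its underside
- tape_roll: bystander: yellow tape roll, 53 mm across, 19 mm high; origin at the centre of its underside
- tube_a: bystander: lying conical tube, 111 mm long, 21 mm thick; origin at the centre of its underside
- tube_b: bystander: another such tube; origin at the centre of its underside
- rack: bystander: white tube rack, 87 x 157 x 34 mm; origin at the centre of its underside
- marker: bystander: black marker pen, 135 mm long, 20 mm thick; origin at the centre of its underside
- spanner: bystander: flat steel spanner, 120 mm; origin at the centre of its underside
- pen: bystander: ball pen, 144 mm long, 10 mm thick; origin at the centre of its underside

How it is judged:
By the outcome, as a careful person would: the job done as asked, in the order asked, and still so for the second after the job is handed in, with the robot touching nothing.
It also fails if it takes over 51 s, if anything falls off the work surface, if the arm or the gripper's body presses on something with over 40 N, if the wrist force passes 120 N, or if a joint passes its speed limit or range.

## Working session

There is one attempt and no reset: what is moved stays moved. The work goes in short steps, Python scripts to look and compute and a shell command to move; the robot and the scene stay as the last step left them, time stands still between calls to the robot, and variables do not carry over. Pictures are saved under pics/ and viewed, and the job is handed in when it is done.

```bash
ls; mkdir -p pics; python3 - <<'E'
from plant import ctrl, imaging
import cv2
s=ctrl.get_state()
for k,v in s.items(): print(k,v)
for n in("scene","top"):
    im=imaging.read_camera(n); cv2.imwrite(f"pics/{n}0.png",im[:,:,::-1]); print(imaging.camera_info(n))
    for t in("clip","small_clip","stopper","flask","stand","clip_tab"):
        r=imaging.silhouettes(n,t)
        for d in r[:3]: print(n,t,round(d["p"],2),d["uv"],d["mask"].sum())
E
```

```text
pics
time 0.0
qpos [-1.48100466e+00  2.87192491e-01  1.57814108e+00  2.28874646e-05
  1.27861351e+00 -1.49994242e-01]
dq [ 1.88732683e-03 -7.99021842e-04 -5.36171037e-04 -4.22430665e-05
  2.04558634e-04  2.15648965e-03]
joint_efforts [-1.14222104e-03 -4.05983484e+01 -2.92626625e+01 -1.29169603e-04
  5.94483427e-03 -2.61207189e-08]
eef_pos [ 0.16028836 -0.65502926  0.22994874]
tcp_rot [ 9.92821152e-01  1.19602564e-01  4.63802244e-05 -1.17635278e-03]
contact_force [-0.07027144  0.5402856   0.17140078]
wrist_torque [0.01183539 0.00507131 0.02162258]
opening 0.9995682783554107
{'intrinsics': array([[392.36519767,   0.        , 314.23217756],
       [  0.        , 392.36519767, 204.44782502],
       [  0.        ,   0.        ,   1.        ]]), 'distortion': array([-0.04262794,  0.        ,  0.        ,  0.        ,  0.        ]), 'origin': array([ 0.2080219 , -0.74468171,  0.78087828]), 'attitude': array([ 0.88237832, -0.26746257,  0.11052402, -0.37102117])}
scene clip 0.71 [278.6, 281.7] 384
scene small_clip 0.76 [332.8, 313.9] 216
scene small_clip 0.71 [341.2, 248.8] 263
scene small_cl
[... 287 characters left out ...]
6,   0.        , 323.96266489],
       [  0.        , 485.89170386, 200.31442264],
       [  0.        ,   0.        ,   1.        ]]), 'distortion': array([2.38971153e-05, 0.00000000e+00, 0.00000000e+00, 0.00000000e+00,
       0.00000000e+00]), 'origin': array([ 0.39052534, -0.16512065,  1.31540499]), 'attitude': array([ 0.70994319, -0.6997091 ,  0.06020386, -0.05256741])}
top clip 0.5 [355.2, 260.6] 136
top clip 0.24 [272.1, 191.3] 751
top small_clip 0.59 [453.5, 250.6] 120
top small_clip 0.44 [401.4, 246.5] 130
top small_clip 0.38 [271.5, 191.2] 789
top stopper 0.44 [275.0, 192.1] 159
top flask 0.81 [271.7, 191.2] 775
top stand 0.83 [257.7, 193.6] 2923
top clip_tab 0.59 [354.6, 264.3] 204
```

```bash
python3 - <<'E'
import cv2
a=cv2.imread("pics/scene0.png");b=cv2.imread("pics/top0.png")
cv2.imwrite("pics/a.png",cv2.resize(a[110:360,190:450],None,fx=3,fy=2.4*1.0 if 0 else 2.3,interpolation=cv2.INTER_CUBIC))
cv2.imwrite("pics/b.png",cv2.resize(b[120:320,220:480],None,fx=3,fy=3,interpolation=cv2.INTER_CUBIC))
E
```

```text
(no output)
```

View pics/scene0.png

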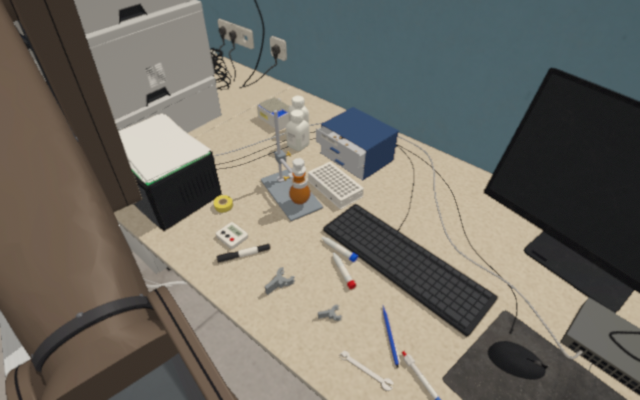

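View pics/top0.png

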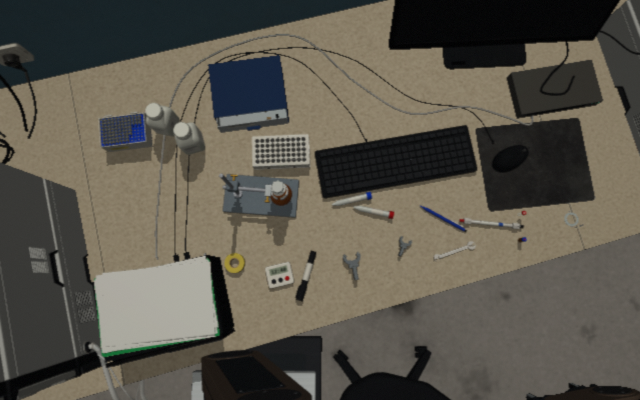

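View pics/a.png

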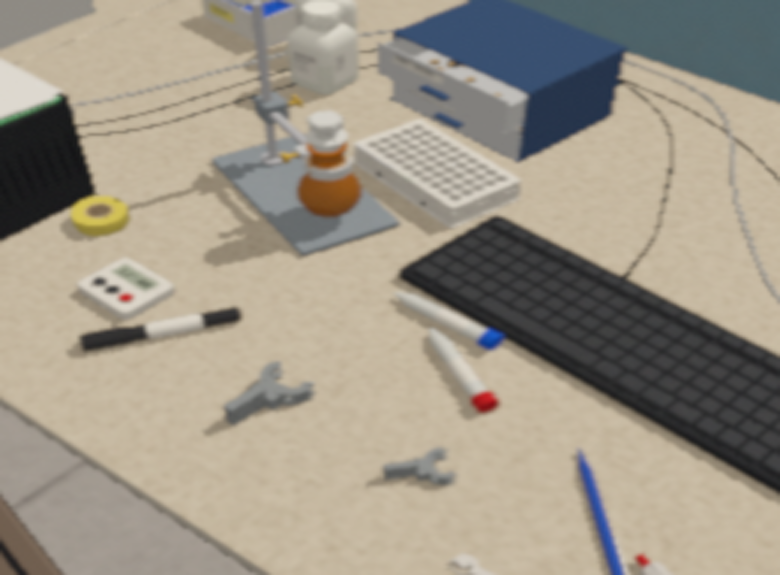

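View pics/b.png

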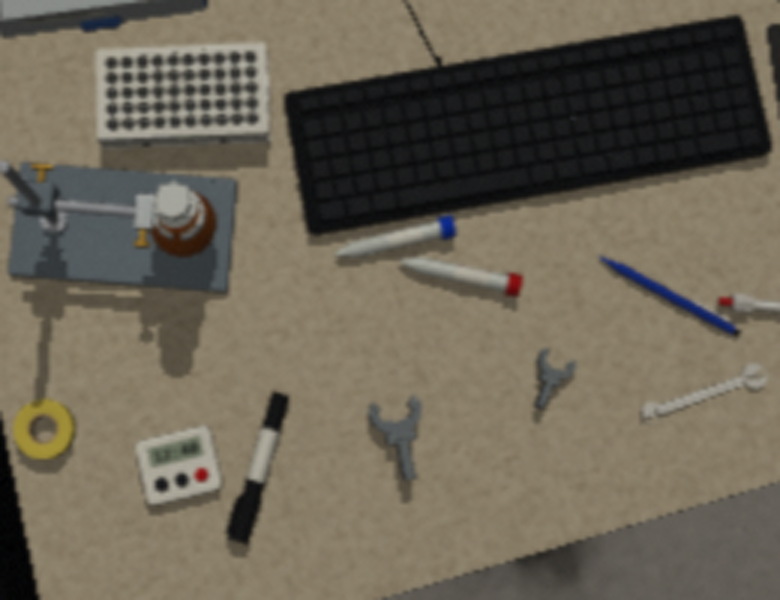

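```bash
cat > h.py <<'E'
import numpy as np, cv2
from scipy.spatial.transform import Rotation as R
from plant import ctrl, imaging
INFO={n:imaging.camera_info(n) for n in("scene","top")}
def proj(n,P):
    i=INFO[n]; r=R.from_quat(i["attitude"]).as_matrix(); P=np.atleast_2d(P)
    rv,_=cv2.Rodrigues(r.T); return cv2.projectPoints(P.astype(float),rv,-r.T@i["origin"],i["intrinsics"],i["distortion"])[0][:,0]
def ray(n,uv):
    i=INFO[n]; r=R.from_quat(i["attitude"]).as_matrix()
    p=cv2.undistortPoints(np.array([[uv]],float),i["intrinsics"],i["distortion"])[0,0]
    return i["origin"], r@np.array([p[0],p[1],1.])
def onz(n,uv,z):
    o,d=ray(n,uv); return o+d*(z-o[2])/d[2]
def tri(u1,u2):
    f=lambda X: np.r_[proj("scene",X)[0]-u1,proj("top",X)[0]-u2]
    from scipy.optimize import least_squares
    s=least_squares(f,[.3,-.3,.1]); return s.x,s.fun
def crop(n,c,w,k,im,name,pts=None):
    x0,y0=int(c[0]-w),int(c[1]-w*.75); a=cv2.resize(im[y0:y0+int(1.5*w),x0:x0+2*w,::-1],None,fx=k,fy=k,interpolation=cv2.INTER_CUBIC)
    if pts is not None:
        for p in proj(n,pts): cv2.circle(a,tuple(int(round(v)) for v in ((p[0]-x0+.5)*k,(p[1]-y0+.5)*k)),2,(0,0,255),-1)
    cv2.imwrite(name,a); return x0,y0
def disc(c,r,z=None,n=60):
    t=np.linspace(0,2*np.pi,n); return np.c_[c[0]+r*np.cos(t),c[1]+r*np.sin(t),np.full(n,c[2] if z is None else z)]
E
python3 - <<'E'
from h import *
a=cv2.imread("pics/scene0.png")[:,:,::-1];b=cv2.imread("pics/top0.png")[:,:,::-1]
print(tri([277,281],[355,265]), onz("top",[354,258],.02),onz("scene",[288,280],.02), tri([298.5,162],[279,186]))
for p in ([242,195],): print(onz("top",p,0))
print([onz("top",p,.01) for p in ([229,175],[299,180],[223,211],[295,217])])
print(crop("scene",(280,280),28,14,a,"pics/c1.png"))
print(crop("top",(353,264),20,20,b,"pics/c2.png"))
print(crop("scene",(297,180),34,11,a,"pics/c3.png"))
print(crop("top",(272,192),30,13,b,"pics/c4.png"))
E
```

```text
(array([ 0.42510005, -0.26135065,  0.02105595]), array([ 0.70320398, -0.14854509, -0.29400099,  0.76874201])) [ 0.44552703 -0.25948402  0.02      ] [ 0.44646737 -0.27188506  0.02      ] (array([ 0.60929447, -0.06701492,  0.16075677]), array([ 0.27098724, -0.05838363, -0.1116577 ,  0.23889899]))
[0.61371912 0.04696191 0.        ]
[array([0.66699928, 0.08310766, 0.01      ]), array([ 0.65610749, -0.10871714,  0.01      ]), array([0.56732897, 0.09486739, 0.01      ]), array([ 0.55391668, -0.10012327,  0.01      ])]
(252, 259)
(333, 249)
(263, 154)
(242, 169)
```

View pics/c1.png

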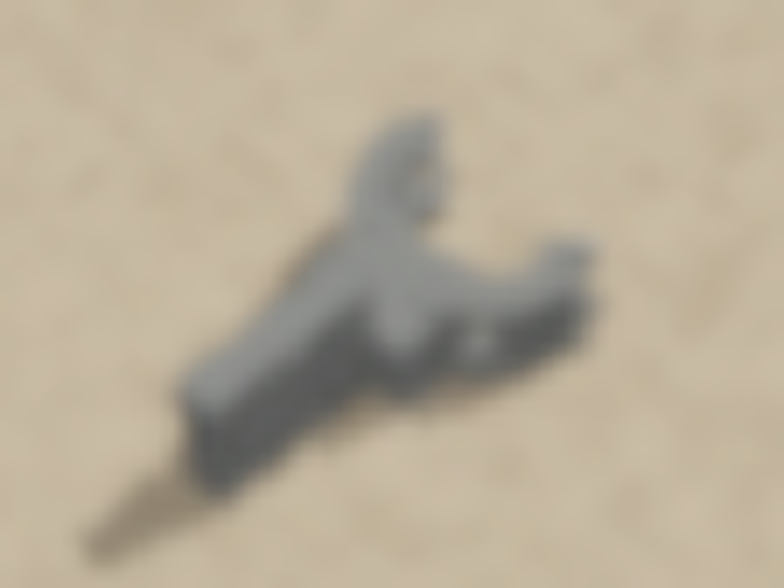

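View pics/c2.png

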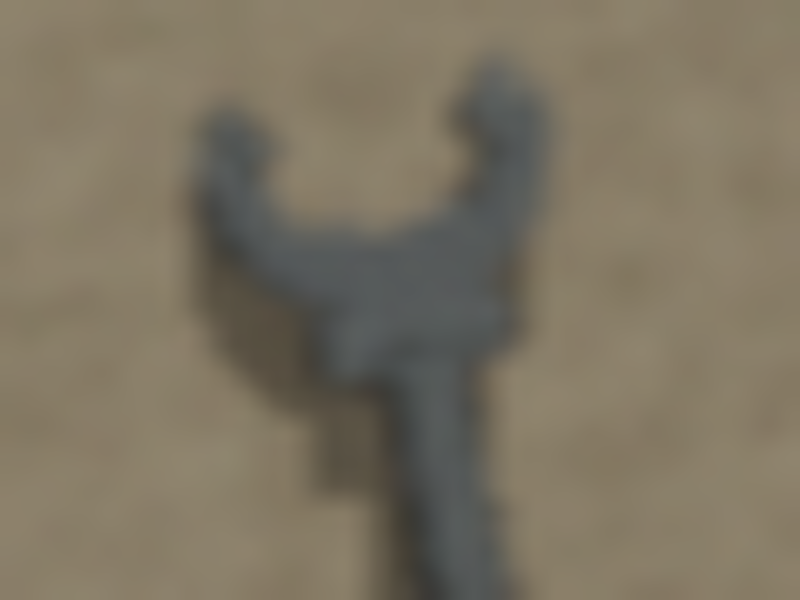

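View pics/c3.png

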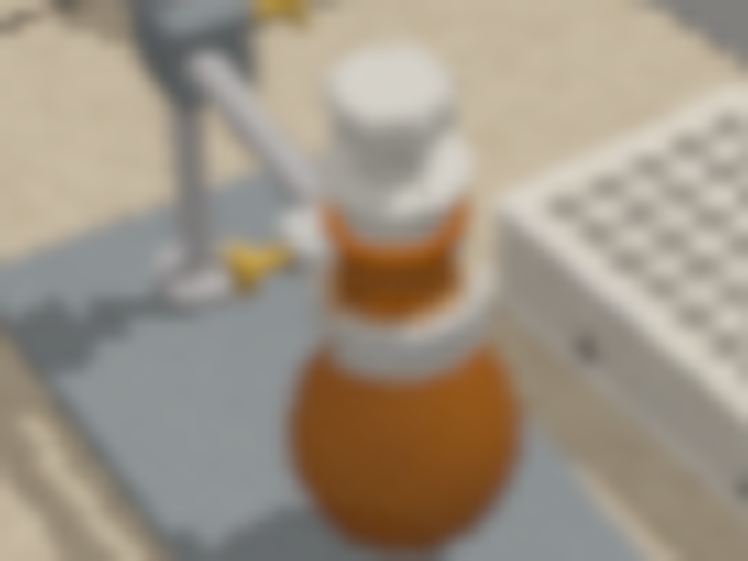

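View pics/c4.png

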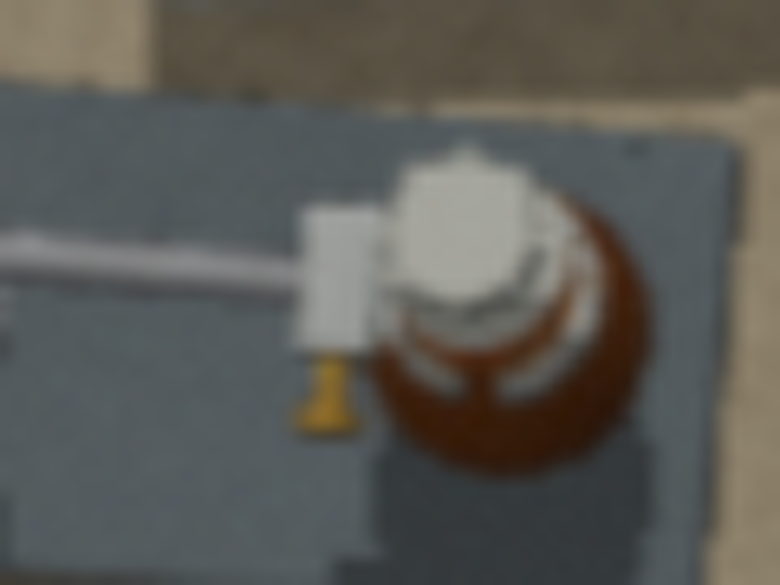

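```bash
cat > ov.py <<'E'
from h import *
import sys
x,y,pr=map(float,sys.argv[1:4]); tag=sys.argv[4]
def sph(n,c,r):
    o=INFO[n]["origin"]; d=c-o; D=np.linalg.norm(d); d/=D
    rr=r*np.sqrt(1-(r/D)**2); cc=c-d*r*r/D
    u=np.cross(d,[0,0,1]);u/=np.linalg.norm(u);v=np.cross(d,u); t=np.linspace(0,2*np.pi,90)[:,None]
    return cc+rr*(np.cos(t)*u+np.sin(t)*v)
for n,c,w,k in(("scene",(297,180),34,11),("top",(272,192),30,13)):
    im=cv2.imread(f"pics/{n}0.png")[:,:,::-1]
    P=[sph(n,np.array([x,y,.05]),.03)]+[disc((x,y,0),.015,.15+pr),disc((x,y,0),.0185,.126+pr),disc((x,y,0),.0185,.118),disc((x,y,0),.0215,.101)]
    crop(n,c,w,k,im,f"pics/{tag}_{n}.png",np.vstack(P))
E
python3 ov.py 0.609 -0.067 0.012 o1
python3 - <<'E'
import cv2,numpy as np
a=cv2.imread("pics/o1_scene.png");b=cv2.imread("pics/o1_top.png")
h=520;f=lambda i:cv2.resize(i,(400,int(i.shape[0]*400/i.shape[1])))
cv2.imwrite("pics/o1.png",np.hstack([f(a),f(b)]))
E
```

```text
(no output)
```

View pics/o1_scene.png

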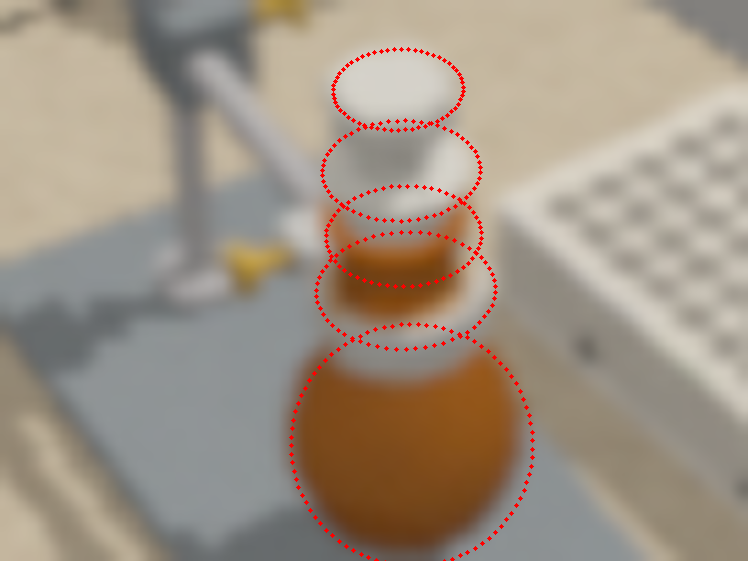

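View pics/o1_top.png

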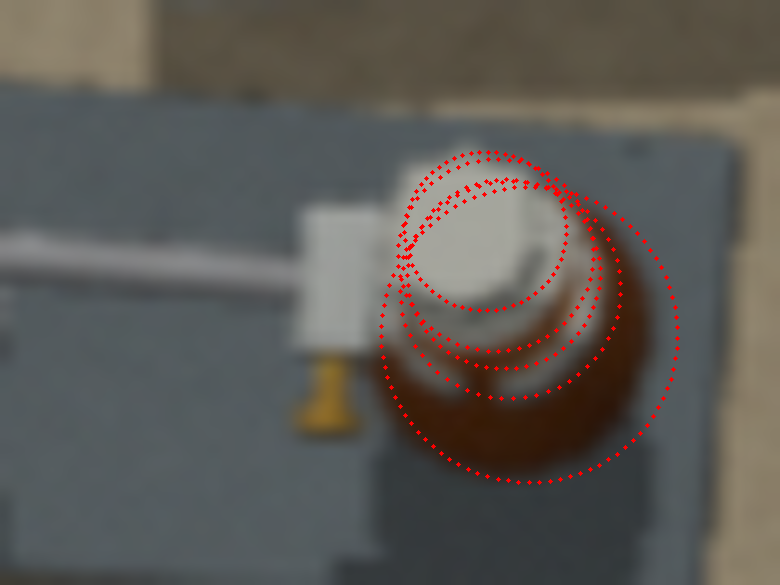

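```bash
cat > oc.py <<'E'
from h import *
import sys
x,y,a=map(float,sys.argv[1:4]); tag=sys.argv[4]
c,s=np.cos(a),np.sin(a)
def W(L): L=np.array(L,float); return np.c_[x+c*L[:,0]-s*L[:,1],y+s*L[:,0]+c*L[:,1],L[:,2]]
def line(p,q,n=20): return np.array(p)+(np.array(q)-np.array(p))*np.linspace(0,1,n)[:,None]
def model():
    P=[]
    for z in(.03,0): 
        v=[(-.064,-.005,z),(-.028,-.005,z),(-.028,.005,z),(-.064,.005,z)]
        P+=[line(v[i],v[(i+1)%4]) for i in range(4)]
    t=np.linspace(np.pi*.5,np.pi*1.5,40)
    for z in(.02,):
        for r in(.0235,.0155): P.append(np.c_[r*np.cos(t),r*np.sin(t),0*t+z])
    return np.vstack(P)
out=[]
for n,cc,w,k in(("scene",(277,283),28,14),("top",(353,268),24,16)):
    im=cv2.imread(f"pics/{n}0.png")[:,:,::-1]
    crop(n,cc,w,k,im,f"pics/{tag}_{n}.png",W(model()))
E
python3 - <<'E'
from h import *
A=onz("top",[350.85,254.5],.02);B=onz("top",[355.3,282.7],.02)
d=A-B;print(A,B,np.linalg.norm(d),np.arctan2(d[1],d[0]))
E
python3 oc.py 0.453 -0.2515 0.165 k1
```

```text
[ 0.45464423 -0.25108144  0.02      ] [ 0.38098947 -0.26314773  0.02      ] 0.07463657853976557 0.16237993451324642
```

View pics/k1_scene.png

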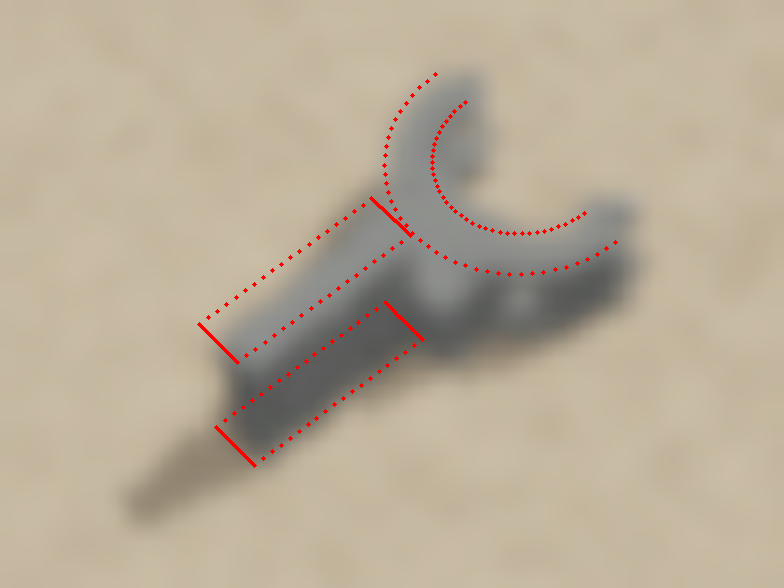

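View pics/k1_top.png

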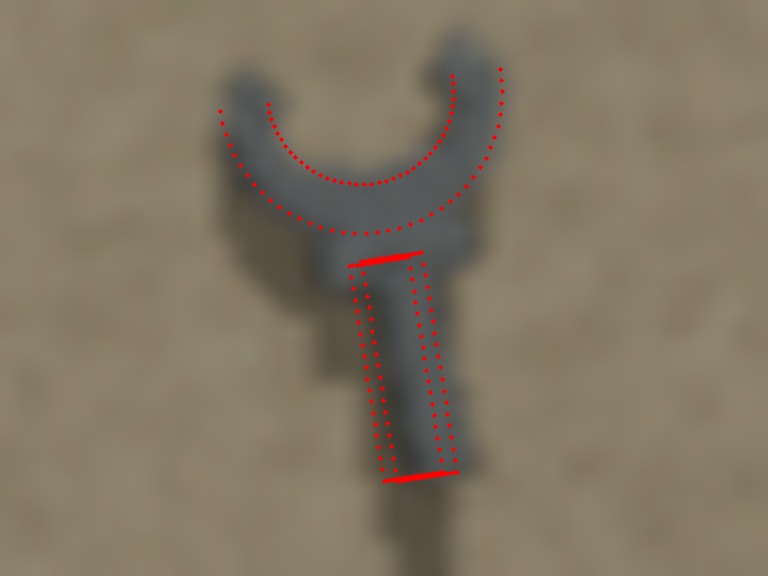

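```bash
python3 oc.py 0.4535 -0.2525 0.205 k2
```

```text
(no output)
```

View pics/k2_scene.png

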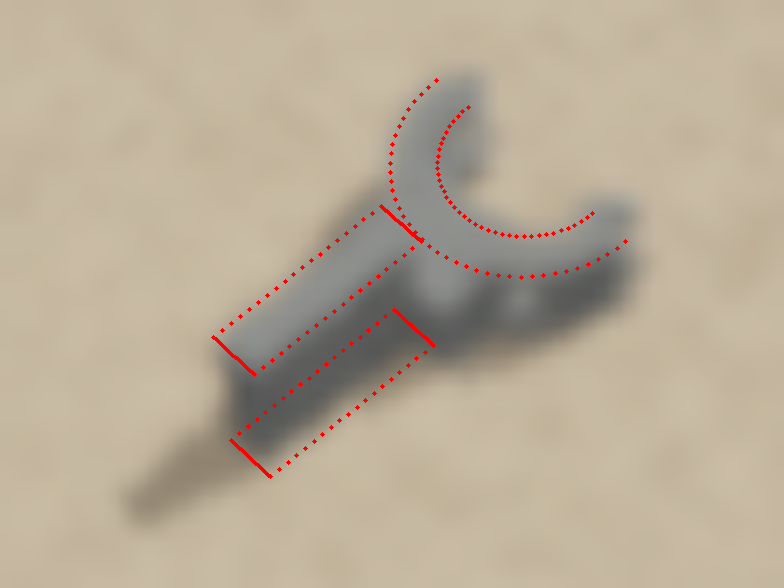

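View pics/k2_top.png

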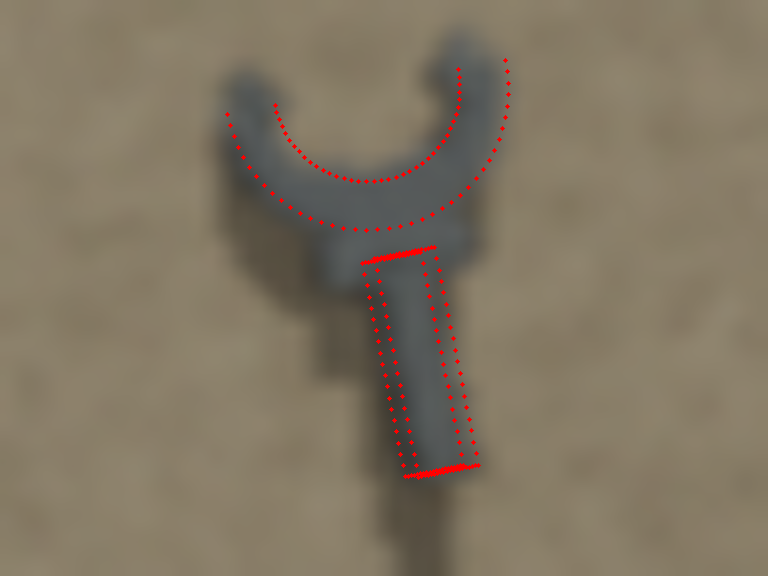

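```bash
cat > go.py <<'E'
from h import *
import sys
# yaw = world direction of tool x
def d(x,y,z,yaw=None):
    s=ctrl.get_state(); r=R.from_quat(s["tcp_rot"]); M=r.as_matrix()
    v=r.inv().apply(np.array([x,y,z])-s["eef_pos"])
    yw=np.arctan2(M[1,0],M[0,0]); 
    print("t%.2f"%s["time"],"pos",s["eef_pos"].round(4),"yaw %.4f"%yw,"tilt",M[:,2].round(3),"units",(v/.025).round(2),"turn",0 if yaw is None else round(float(np.degrees(yw-yaw)/5),2),"F",s["contact_force"].round(1),"q",s["qpos"].round(2))
if __name__=="__main__": d(*map(float,sys.argv[1:]))
E
python3 go.py 0.6105 -0.065 0.20
python3 -m creep '[4,-3,0,0, 8,-6.4,0.2,0, 12,-9.6,0.5,0, 16,-12.8,0.8,0, 20,-16,1,0, 23.1,-18.6,1.2,0, 23.1,-18.6,1.2,0, 23.1,-18.6,1.2,0, 23.1,-18.6,1.2,0, 23.1,-18.6,1.2,0, 23.1,-18.6,1.2,0, 23.1,-18.6,1.2,0, 23.1,-18.6,1.2,0, 23.1,-18.6,1.2,0, 23.1,-18.6,1.2,0, 23.1,-18.6,1.2,0, 23.1,-18.6,1.2,0, 23.1,-18.6,1.2,0]' 255 40
python3 go.py 0.6105 -0.065 0.165
```

```text
t0.70 pos [ 0.1604 -0.6557  0.2314] yaw 0.2398 tilt [ 0. -0. -1.] units [ 23.1  -18.68   1.25] turn 0 F [ 0.  -0.3  0.7] q [-1.48  0.29  1.58  0.    1.28 -0.15]
time: 2.2
eef_pos: [0.6122, -0.0641, 0.2014]
tcp_rot: [0.993, 0.12, 0.0, -0.0]
contact_force: [-0.8, 0.1, -0.2]
opening: 0.0
t2.20 pos [ 0.6122 -0.0641  0.2014] yaw 0.2411 tilt [ 0.001  0.    -1.   ] units [-0.08  0.02  1.46] turn 0 F [-0.8  0.1 -0.2] q [-0.27  0.18  1.76  0.    1.2   1.06]
```

```bash
python3 - <<'E'
from h import *
s=ctrl.get_state();print(s["eef_pos"])
for n,c,w,k in(("scene",(297,170),34,11),("top",(276,184),24,16)):
    im=imaging.read_camera(n);cv2.imwrite(f"pics/{n}1.png",im[:,:,::-1])
    crop(n,c,w,k,im,f"pics/p1_{n}.png",np.vstack([s["eef_pos"]]))
E
```

```text
[ 0.61219816 -0.06414165  0.20144108]
```

View pics/p1_scene.png

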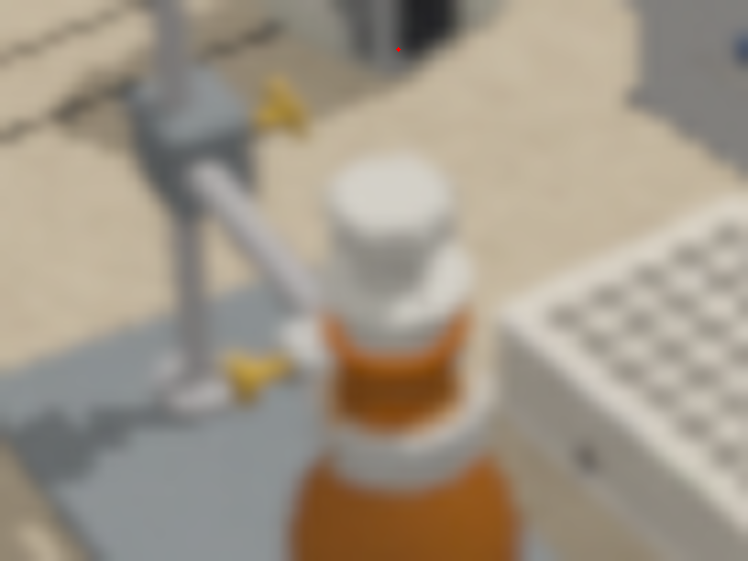

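View pics/top1.png

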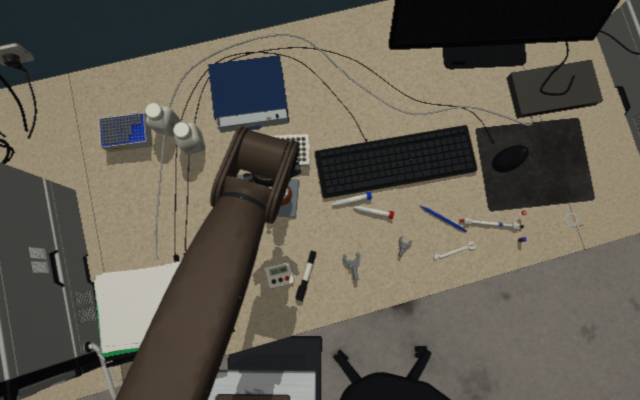

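```bash
python3 -m creep '[-0.05,0,0.4,0, -0.07,0,0.8,0, -0.07,0,1.2,0, -0.07,0,1.3,0, -0.07,0,1.4,0, -0.07,0,1.5,0, -0.07,0,1.55,0]'
python3 go.py 0.6105 -0.065 0.150
```

```text
time: 2.88
eef_pos: [0.609, -0.0678, 0.1624]
tcp_rot: [0.993, 0.119, 0.0, -0.0]
contact_force: [-0.2, -0.0, -0.4]
opening: -0.002
t2.88 pos [ 0.609  -0.0678  0.1624] yaw 0.2388 tilt [ 0.  0. -1.] units [ 0.08 -0.1   0.5 ] turn 0 F [-0.2 -0.  -0.4] q [-0.28  0.22  1.79  0.    1.13  1.06]
```

```bash
python3 -m creep '[0.05,-0.09,0.04,0, 0.05,-0.09,0.08,0, 0.05,-0.09,0.12,0]'; python3 -m creep '[0,0,0.04,0, 0,0,0.08,0, 0,0,0.12,0]';  python3 go.py 0.6105 -0.065 0.150
```

```text
time: 3.13
eef_pos: [0.6102, -0.0647, 0.1601]
tcp_rot: [0.993, 0.12, 0.0, 0.0]
contact_force: [-0.5, -0.1, 4.2]
opening: 0.001
time: 3.38
eef_pos: [0.6104, -0.0647, 0.1576]
tcp_rot: [0.993, 0.12, 0.001, 0.0]
contact_force: [-0.1, 0.1, 4.1]
opening: 0.001
t3.38 pos [ 0.6104 -0.0647  0.1576] yaw 0.2399 tilt [ 0.002 -0.    -1.   ] units [-0.    0.01  0.3 ] turn 0 F [-0.1  0.1  4.1] q [-0.27  0.22  1.79  0.    1.12  1.06]
```

Contact at about 0.160, sliding at 4 N. Continue.

```bash
python3 -m creep '[0,0,0.04,0, 0,0,0.08,0, 0,0,0.12,0, 0,0,0.16,0, 0,0,0.2,0]'; python3 -m creep '[0,0,0.04,0, 0,0,0.07,0, 0,0,0.07,0]';  python3 go.py 0.6105 -0.065 0.150
```

```text
time: 3.8
eef_pos: [0.6101, -0.0647, 0.1516]
tcp_rot: [0.993, 0.12, 0.0, -0.0]
contact_force: [0.6, 1.2, 3.7]
opening: -0.002
time: 4.05
eef_pos: [0.6101, -0.0647, 0.15]
tcp_rot: [0.993, 0.12, 0.0, 0.0]
contact_force: [-0.7, 0.2, 4.1]
opening: 0.003
t4.05 pos [ 0.6101 -0.0647  0.15  ] yaw 0.2398 tilt [ 0.001  0.    -1.   ] units [0.01 0.02 0.  ] turn 0 F [-0.7  0.2  4.1] q [-0.27  0.23  1.8   0.    1.11  1.06]
```

```bash
python3 -m creep '[0,0,0.02,0, 0,0,0.03,0]'; python3 -m creep '[0,0,0.02,0, 0,0,0.02,0]';  python3 go.py 0.6105 -0.065 0.150
```

```text
time: 4.22
eef_pos: [0.6104, -0.0648, 0.15]
tcp_rot: [0.993, 0.12, 0.001, 0.0]
contact_force: [-0.7, 1.0, 6.5]
opening: -0.005
time: 4.38
eef_pos: [0.6105, -0.0648, 0.15]
tcp_rot: [0.993, 0.12, 0.001, 0.0]
contact_force: [-1.6, 1.3, 8.2]
opening: 0.004
t4.38 pos [ 0.6105 -0.0648  0.15  ] yaw 0.2398 tilt [ 0.002 -0.    -1.   ] units [-0.    0.01 -0.  ] turn 0 F [-1.6  1.3  8.2] q [-0.27  0.23  1.8   0.    1.11  1.06]
```

```bash
python3 -m creep '[0,0,-1,0, 0,0,-2,0, 0,0,-2.2,0]' 140 40; python3 go.py 0.408 -0.2615 0.08 0.198
```

```text
time: 4.63
eef_pos: [0.6112, -0.0653, 0.2068]
tcp_rot: [0.993, 0.12, 0.002, 0.001]
contact_force: [0.6, -0.3, 1.2]
opening: 0.413
t4.63 pos [ 0.6112 -0.0653  0.2068] yaw 0.2400 tilt [ 0.005 -0.002 -1.   ] units [-9.78  5.68  5.05] turn 0.48 F [ 0.6 -0.3  1.2] q [-0.27  0.17  1.76 -0.    1.21  1.06]
```

```bash
python3 -m creep '[-1.5,0.9,0,0, -3,1.7,0.2,0.1, -4.5,2.6,0.6,0.2, -6,3.5,1.5,0.4, -7.5,4.4,2.5,0.48, -9,5.2,3.5,0.48, -9.78,5.68,4.5,0.48, -9.78,5.68,5,0.48, -9.78,5.68,5,0.48, -9.78,5.68,5,0.48]'; python3 go.py 0.408 -0.2615 0.003 0.198
python3 - <<'E'
from h import *
s=ctrl.get_state();print(s["eef_pos"],s["opening"])
for n,c,w,k in(("scene",(277,275),34,11),("top",(353,268),24,16)):
    im=imaging.read_camera(n);cv2.imwrite(f"pics/{n}2.png",im[:,:,::-1])
    crop(n,c,w,k,im,f"pics/p2_{n}.png",np.vstack([s["eef_pos"]]))
E
```

```text
time: 5.47
eef_pos: [0.404, -0.2597, 0.076]
tcp_rot: [0.995, 0.098, -0.002, -0.002]
contact_force: [1.6, 0.7, 0.6]
opening: 0.447
t5.47 pos [ 0.404  -0.2597  0.076 ] yaw 0.1955 tilt [-0.004  0.004 -1.   ] units [0.15 0.12 2.92] turn -0.03 F [1.6 0.7 0.6] q [-0.78  0.05  2.16  0.    0.94  0.59]
[ 0.40399084 -0.2596717   0.07604478] 0.44735737898082667
```

View pics/p2_scene.png

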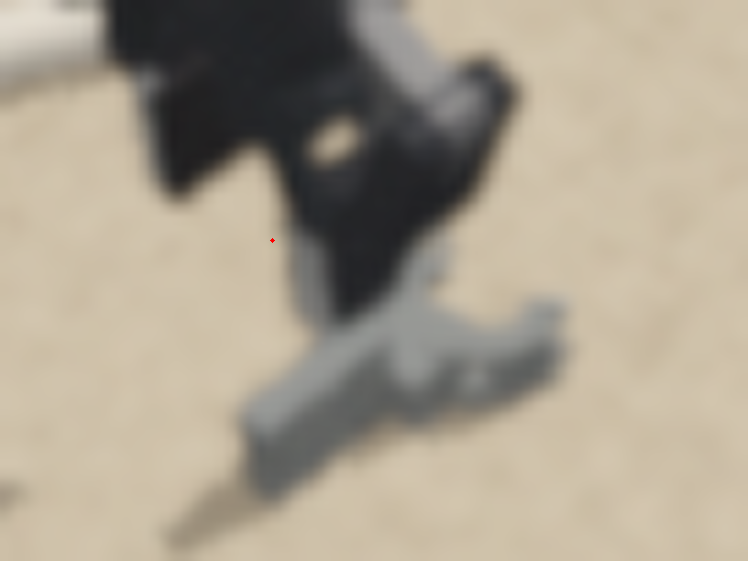

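View pics/p2_top.png

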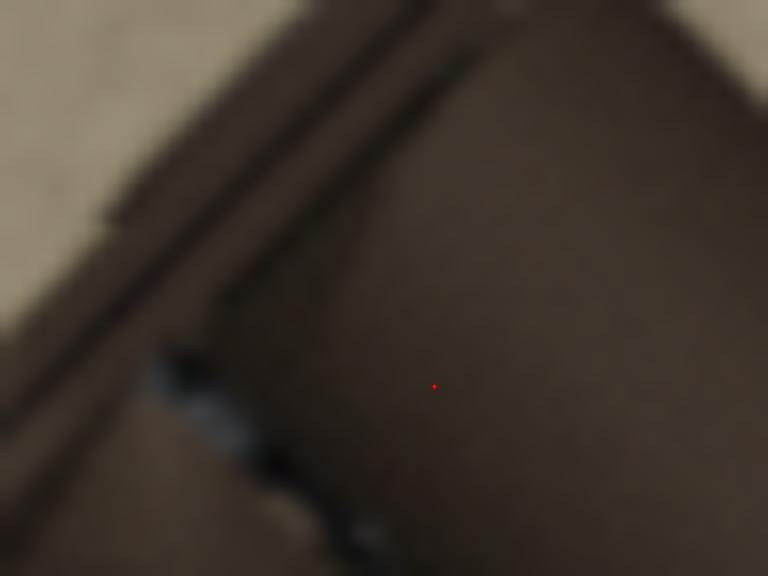

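```bash
python3 -m creep '[0,0,1,0, 0,0,1.8,0, 0,0,1.8,0, 0,0,1.8,0]'; python3 go.py 0.408 -0.2615 0.004 0.198
python3 - <<'E'
from h import *
s=ctrl.get_state();print(s["eef_pos"],s["opening"])
for n,c,w,k in(("scene",(277,275),34,11),):
    im=imaging.read_camera(n);cv2.imwrite(f"pics/{n}3.png",im[:,:,::-1])
    crop(n,c,w,k,im,f"pics/p3_{n}.png",np.vstack([s["eef_pos"]]))
E
```

```text
time: 5.9
eef_pos: [0.4069, -0.2601, 0.0341]
tcp_rot: [0.995, 0.1, -0.0, -0.0]
contact_force: [0.4, -0.6, 0.4]
opening: 0.448
t5.90 pos [ 0.4069 -0.2601  0.0341] yaw 0.1998 tilt [-0.  0. -1.] units [0.03 0.06 1.2 ] turn 0.02 F [ 0.4 -0.6  0.4] q [-0.78  0.13  2.17  0.    0.84  0.59]
[ 0.40691528 -0.26008732  0.03407305] 0.4481794901383861
```

View pics/p3_scene.png

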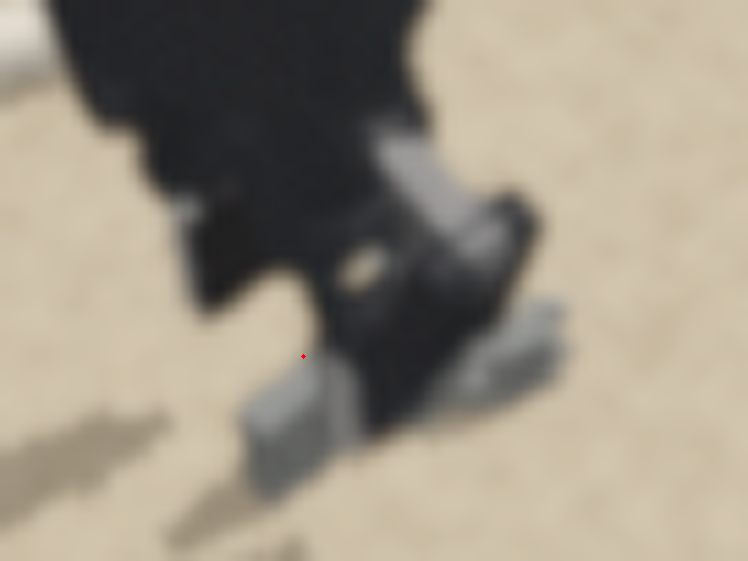

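```bash
python3 -m creep '[0.02,0.05,0.6,0, 0.03,0.06,1.0,0, 0.03,0.06,1.18,0, 0.03,0.06,1.18,0]'; python3 -m creep '[0,0,0,0, 0,0,0,0, 0,0,0,0, 0,0,0,0, 0,0,0,0, 0,0,0,0]' 255 80; python3 go.py 0.408 -0.2615 0.004 0.198
```

```text
time: 6.28
eef_pos: [0.4069, -0.2616, 0.0037]
tcp_rot: [0.995, 0.099, -0.0, -0.0]
contact_force: [-0.1, -0.0, -0.2]
opening: 0.45
time: 6.78
eef_pos: [0.4077, -0.2627, 0.0049]
tcp_rot: [0.995, 0.099, 0.001, 0.001]
contact_force: [-0.9, 0.6, 5.4]
opening: 0.1
t6.78 pos [ 0.4077 -0.2627  0.0049] yaw 0.1978 tilt [ 0.001 -0.001 -1.   ] units [ 0.02 -0.04  0.04] turn -0.0 F [-0.9  0.6  5.4] q [-0.78  0.19  2.17  0.    0.78  0.59]
```

```bash
python3 -m creep '[0,0,-0.2,0, 0,0,-0.8,0, 0,0,-2,0, 0,0,-3,0, 0,0,-4,0, 0,0,-4.4,0, 0,0,-4.4,0, 0,0,-4.4,0]'
python3 - <<'E'
from h import *
s=ctrl.get_state();print(s["eef_pos"],s["opening"],s["contact_force"])
uv=proj("scene",s["eef_pos"])[0]
for n,c,w,k in(("scene",uv,34,11),):
    im=imaging.read_camera(n);cv2.imwrite(f"pics/{n}4.png",im[:,:,::-1])
    crop(n,c,w,k,im,f"pics/p4_{n}.png",np.vstack([s["eef_pos"]]))
E
```

```text
time: 7.45
eef_pos: [0.4068, -0.2618, 0.1136]
tcp_rot: [0.995, 0.099, -0.0, -0.0]
contact_force: [-0.7, -0.4, -0.1]
opening: 0.098
[ 0.40682778 -0.26180139  0.11358403] 0.0980947144149732 [-0.65827646 -0.41999019 -0.06431571]
```

View pics/p4_scene.png

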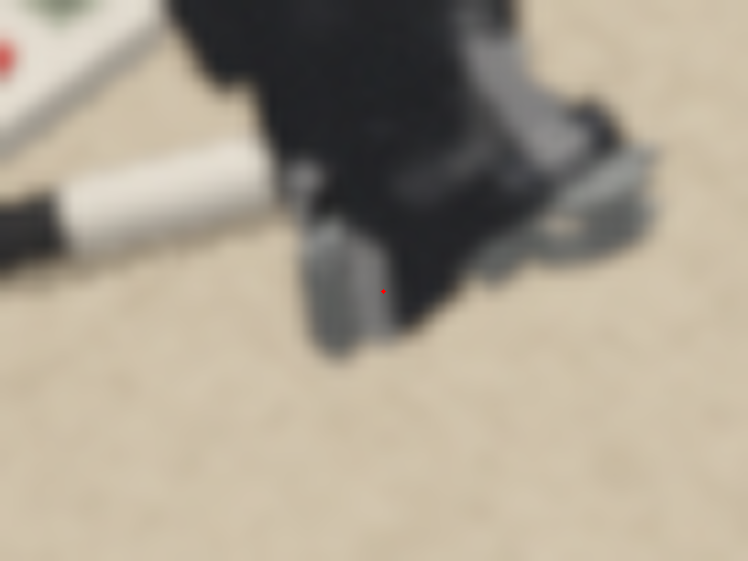

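```bash
python3 go.py 0.5187 -0.059 0.117 -0.065
```

```text
t7.50 pos [ 0.4063 -0.2613  0.1125] yaw 0.1978 tilt [-0.002  0.002 -1.   ] units [ 6.   -7.05 -0.17] turn 3.01 F [ 0.1  0.1 -0.7] q [-0.78 -0.    2.13 -0.    1.01  0.59]
```

```bash
python3 -m creep '[0.5,-1,-0.1,0.3, 1.2,-2,-0.2,0.8, 2,-3,-0.2,1.4, 3,-4,-0.2,2, 4,-5,-0.2,2.5, 5,-6,-0.2,3, 5.7,-6.8,-0.2,3, 6,-7.05,-0.2,3, 6,-7.05,-0.2,3, 6,-7.05,-0.2,3, 6,-7.05,-0.2,3]'
python3 go.py 0.5187 -0.059 0.117 -0.065
python3 - <<'E'
from h import *
s=ctrl.get_state();print(s["eef_pos"],s["opening"])
p=s["eef_pos"]; yaw=-.065; d=np.array([np.cos(yaw),np.sin(yaw),0])
ring=p+.047*d+np.array([0,0,-.004])
for n,c,w,k in(("scene",(290,182),34,11),("top",(272,195),30,13)):
    im=imaging.read_camera(n);cv2.imwrite(f"pics/{n}5.png",im[:,:,::-1])
    N=np.array([.6105,-.065,0])
    crop(n,c,w,k,im,f"pics/p5_{n}.png",np.vstack([[p],disc(ring,.0235,ring[2]+.02),disc(N,.015,.15),disc(N,.0185,.126)]))
E
```

```text
time: 8.42
eef_pos: [0.5184, -0.0606, 0.1179]
tcp_rot: [0.999, -0.032, -0.001, -0.0]
contact_force: [-0.1, -0.0, -1.2]
opening: 0.099
t8.42 pos [ 0.5184 -0.0606  0.1179] yaw -0.0647 tilt [-0.002  0.    -1.   ] units [ 0.01 -0.06  0.04] turn 0.0 F [-0.1 -0.  -1.2] q [-0.31  0.08  2.04 -0.    1.03  1.33]
[ 0.51844567 -0.06059428  0.11794413] 0.09917088869459771
```

View pics/p5_scene.png

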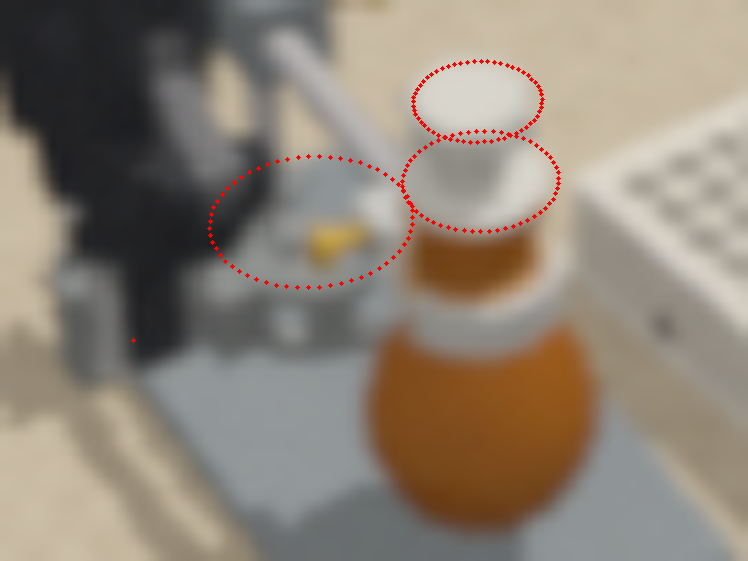

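View pics/p5_top.png

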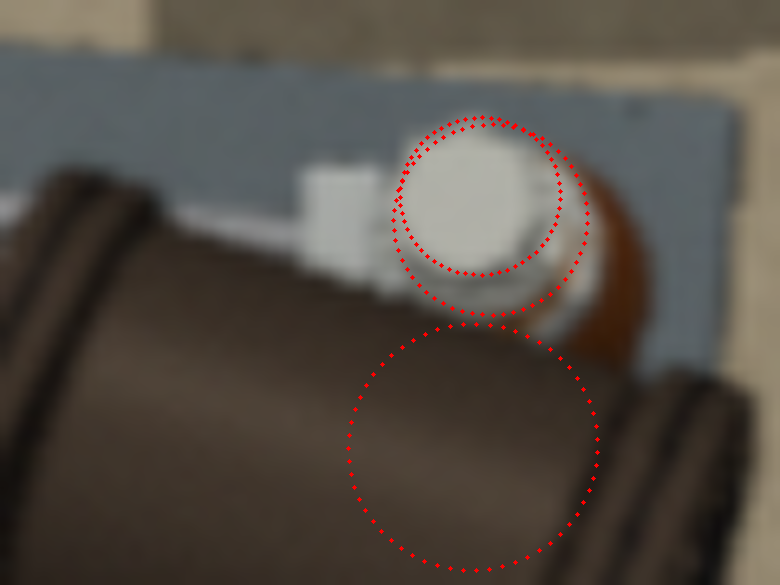

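```bash
python3 -m creep '[0.1,-0.1,0.03,0, 0.3,-0.1,0.03,0, 0.5,-0.1,0.03,0, 0.7,-0.1,0.03,0, 0.8,-0.1,0.03,0, 0.8,-0.1,0.03,0, 0.8,-0.1,0.03,0]'
python3 - <<'E'
from h import *
s=ctrl.get_state();print(s["eef_pos"],s["contact_force"])
p=s["eef_pos"]; yaw=-.065; d=np.array([np.cos(yaw),np.sin(yaw),0])
ring=p+.047*d+np.array([0,0,-.004])
for n,c,w,k in(("scene",(290,177),28,14),):
    im=imaging.read_camera(n);cv2.imwrite(f"pics/{n}6.png",im[:,:,::-1])
    crop(n,c,w,k,im,f"pics/p6_{n}.png")
    crop(n,c,w,k,im,f"pics/p6o_{n}.png",np.vstack([[p],disc(ring,.0235,ring[2]+.02)]))
E
```

```text
time: 9.1
eef_pos: [0.5398, -0.0585, 0.1183]
tcp_rot: [0.999, -0.032, -0.0, -0.0]
contact_force: [-1.2, -0.4, -0.1]
opening: 0.102
[ 0.53979946 -0.05854776  0.11825346] [-1.23322897 -0.36693645 -0.1349637 ]
```

View pics/p6_scene.png

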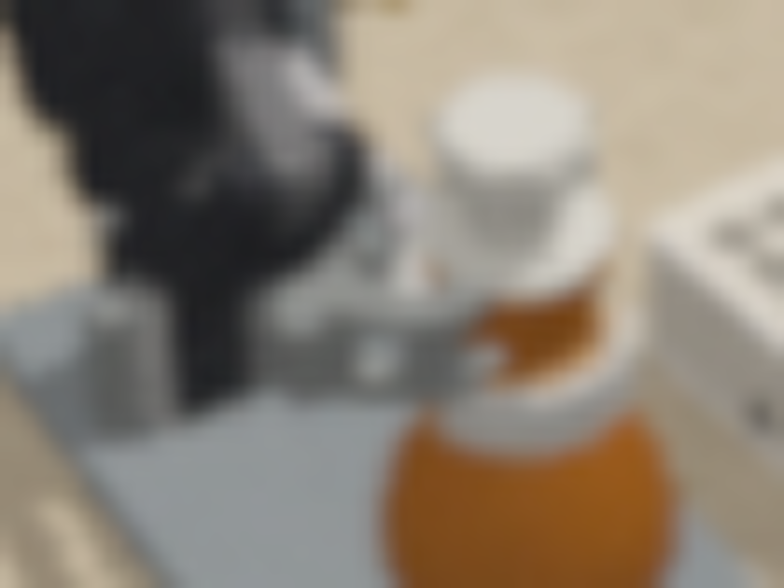

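View pics/p6o_scene.png

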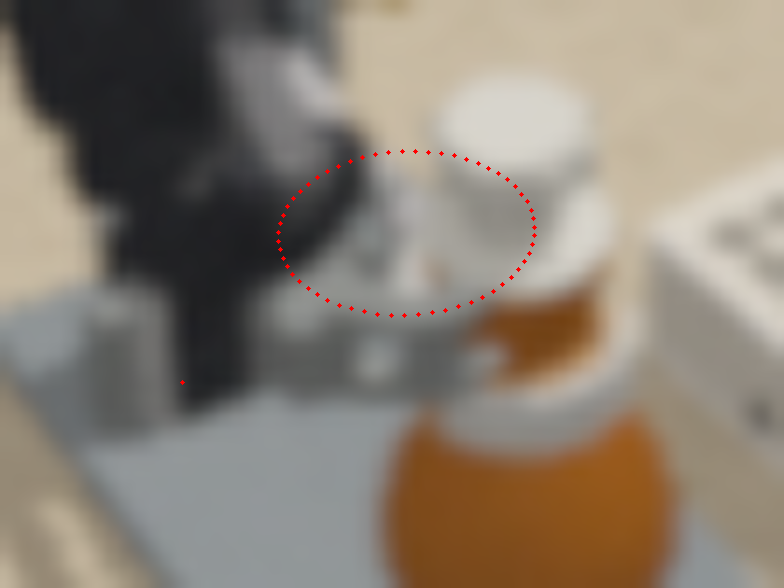

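```bash
python3 go.py 0.550 -0.0600 0.117 -0.065; python3 -m creep '[0.1,0,0.03,0, 0.2,0,0.05,0, 0.3,0,0.05,0, 0.35,0,0.05,0, 0.35,0,0.05,0]';  python3 go.py 0.550 -0.0600 0.117 -0.065
```

```text
t9.15 pos [ 0.5396 -0.0585  0.1182] yaw -0.0637 tilt [-0.  0. -1.] units [0.42 0.03 0.05] turn 0.01 F [ 0.3 -0.2 -0.2] q [-0.29  0.12  1.99 -0.    1.03  1.34]
time: 9.57
eef_pos: [0.5487, -0.0591, 0.1172]
tcp_rot: [0.999, -0.032, 0.0, 0.0]
contact_force: [0.0, -0.4, -0.0]
opening: 0.098
t9.57 pos [ 0.5487 -0.0591  0.1172] yaw -0.0638 tilt [ 0. -0. -1.] units [0.05 0.03 0.01] turn 0.01 F [ 0.  -0.4 -0. ] q [-0.29  0.14  1.97  0.    1.03  1.34]
```

```bash
for i in 1; do python3 -m creep '[0.04,0,0,0, 0.08,0,0,0, 0.12,0,0,0, 0.12,0,0,0]'; done; python3 -m creep '[0.04,0,0,0, 0.08,0,0,0, 0.12,0,0,0, 0.12,0,0,0]'
```

```text
time: 9.9
eef_pos: [0.5511, -0.059, 0.1169]
tcp_rot: [0.999, -0.032, -0.001, -0.0]
contact_force: [-1.7, 1.1, -0.9]
opening: 0.101
time: 10.23
eef_pos: [0.5535, -0.0587, 0.1165]
tcp_rot: [0.999, -0.032, -0.001, -0.001]
contact_force: [-3.1, 3.3, -1.0]
opening: 0.103
```

```bash
python3 -m creep '[0.04,0,0,0, 0.08,0,0,0, 0.08,0,0,0]'
```

```text
time: 10.48
eef_pos: [0.5551, -0.0584, 0.1163]
tcp_rot: [0.999, -0.032, -0.002, -0.001]
contact_force: [-5.0, 4.6, 0.4]
opening: 0.099
```

```bash
python3 -m creep '[-0.04,-0.03,0,0, -0.04,-0.06,0,0, -0.04,-0.06,0,0]'; python3 -m creep '[0.04,-0.01,0,0, 0.04,-0.02,0,0, 0.04,-0.02,0,0]'
```

```text
time: 10.73
eef_pos: [0.5549, -0.0577, 0.1165]
tcp_rot: [0.999, -0.032, -0.001, -0.0]
contact_force: [-2.0, 3.0, -1.6]
opening: 0.1
time: 10.98
eef_pos: [0.556, -0.0576, 0.1167]
tcp_rot: [0.999, -0.032, -0.001, -0.0]
contact_force: [-3.7, 2.1, -1.6]
opening: 0.103
```

```bash
python3 -m creep '[0,-0.03,0,0, 0,-0.05,0,0, 0.02,-0.05,0,0, 0.04,-0.05,0,0, 0.04,-0.05,0,0]'
```

```text
time: 11.4
eef_pos: [0.5569, -0.0571, 0.1168]
tcp_rot: [0.999, -0.032, -0.001, 0.001]
contact_force: [-5.3, -1.5, -1.4]
opening: 0.101
```

```bash
python3 -m creep '[0.04,0.01,0,0, 0.08,0.01,0,0, 0.08,0.01,0,0]';python3 -m creep '[0.04,0,0,0, 0.08,0,0,0, 0.08,0,0,0]'
```

```text
time: 11.65
eef_pos: [0.5584, -0.0573, 0.1168]
tcp_rot: [0.999, -0.032, -0.002, 0.0]
contact_force: [-7.2, -0.5, -0.1]
opening: 0.099
time: 11.9
eef_pos: [0.5596, -0.0573, 0.1167]
tcp_rot: [0.999, -0.032, -0.003, 0.0]
contact_force: [-10.3, -1.8, 2.1]
opening: 0.101
```

```bash
python3 -m creep '[0.03,0.01,-0.02,0, 0.06,0.01,-0.03,0, 0.06,0.01,-0.03,0]';python3 -m creep '[0.04,0,0,0, 0.08,0,0,0, 0.08,0,0,0]'
```

```text
time: 12.15
eef_pos: [0.5602, -0.0574, 0.1169]
tcp_rot: [0.999, -0.032, -0.004, -0.0]
contact_force: [-10.9, -0.6, 1.4]
opening: 0.101
time: 12.4
eef_pos: [0.5619, -0.0575, 0.1167]
tcp_rot: [0.999, -0.032, -0.005, -0.0]
contact_force: [-11.5, 0.7, 0.7]
opening: 0.101
```

```bash
python3 -m creep '[0.04,0,0,0, 0.08,0,0,0, 0.08,0,0,0]';python3 -m creep '[0.04,0,0,0, 0.08,0,0,0, 0.08,0,0,0]'
```

```text
time: 12.65
eef_pos: [0.5664, -0.0579, 0.1173]
tcp_rot: [0.999, -0.032, -0.001, 0.0]
contact_force: [-3.9, 0.4, -5.1]
opening: 0.097
time: 12.9
eef_pos: [0.5679, -0.0581, 0.1173]
tcp_rot: [0.999, -0.032, -0.002, 0.0]
contact_force: [-6.8, -0.9, -2.5]
opening: 0.098
```

```bash
python3 - <<'E'
from h import *
s=ctrl.get_state();print(s["eef_pos"],s["contact_force"],s["wrist_torque"])
for n,c,w,k in(("scene",(290,177),28,14),):
    im=imaging.read_camera(n);cv2.imwrite(f"pics/{n}7.png",im[:,:,::-1])
    crop(n,c,w,k,im,f"pics/p7_{n}.png",np.vstack([disc([.6105,-.065,0],.015,.15),disc([.6105,-.065,0],.03,.05)]))
E
```

```text
[ 0.5679189  -0.05811366  0.11731329] [-6.76175409 -0.90112039 -2.4930536 ] [-0.18838325  1.28699726  0.05576676]
```

View pics/p7_scene.png

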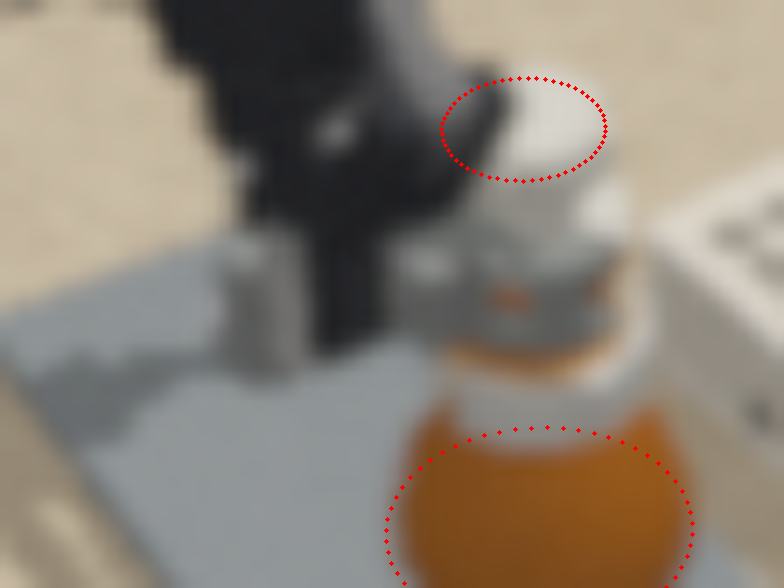

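```bash
python3 -m creep '[0.04,0,0.01,0, 0.08,0,0.02,0, 0.08,0,0.02,0]';python3 -m creep '[0.04,0,0,0, 0.08,0,0,0, 0.08,0,0,0]'
```

```text
time: 13.2
eef_pos: [0.5694, -0.0583, 0.1173]
tcp_rot: [1.0, -0.031, -0.003, 0.0]
contact_force: [-9.8, -1.0, 2.0]
opening: 0.1
time: 13.45
eef_pos: [0.5706, -0.0582, 0.1172]
tcp_rot: [0.999, -0.032, -0.004, 0.0]
contact_force: [-12.9, -0.4, 4.1]
opening: 0.098
```

```bash
python3 -m creep '[0.04,0,-0.01,0, 0.08,0,-0.02,0, 0.08,0,-0.02,0]';python3 -m creep '[0.04,0,0,0, 0.06,0,0,0, 0.06,0,0,0]'
```

```text
time: 13.7
eef_pos: [0.5716, -0.0584, 0.1173]
tcp_rot: [0.999, -0.031, -0.005, 0.0]
contact_force: [-15.1, 0.0, 2.9]
opening: 0.102
time: 13.95
eef_pos: [0.5726, -0.0581, 0.1171]
tcp_rot: [0.999, -0.032, -0.006, -0.0]
contact_force: [-14.5, -0.6, 2.6]
opening: 0.096
```

```bash
python3 -m creep '[0.03,0,0,0, 0.06,0,0,0, 0.06,0,0,0]';python3 -m creep '[0.03,0,0,0, 0.04,0,0,0, 0.04,0,0,0]'
```

```text
time: 14.2
eef_pos: [0.5734, -0.0582, 0.117]
tcp_rot: [0.999, -0.032, -0.007, -0.0]
contact_force: [-18.1, 0.1, 5.7]
opening: 0.101
time: 14.45
eef_pos: [0.574, -0.0583, 0.1171]
tcp_rot: [0.999, -0.031, -0.008, -0.0]
contact_force: [-18.3, -1.1, 5.8]
opening: 0.098
```

```bash
python3 -m creep '[-0.06,0,-0.01,0, -0.12,0,-0.01,0, -0.18,0,-0.01,0, -0.24,0,-0.01,0, -0.3,0,-0.01,0, -0.3,0,-0.01,0]'; python3 -m creep '[0,0,0,0]'
python3 - <<'E'
from h import *
s=ctrl.get_state();print(s["eef_pos"],s["contact_force"],s["wrist_torque"])
E
```

```text
time: 14.95
eef_pos: [0.5691, -0.0577, 0.1167]
tcp_rot: [0.999, -0.032, -0.003, -0.0]
contact_force: [-7.4, -0.3, -2.6]
opening: 0.102
time: 15.03
eef_pos: [0.5692, -0.0577, 0.1167]
tcp_rot: [0.999, -0.032, -0.003, -0.0]
contact_force: [-7.3, -0.0, -3.0]
opening: 0.098
[ 0.56916354 -0.05768994  0.11667854] [-7.34144142 -0.03521777 -3.01530073] [ 0.08873839  1.47997423 -0.17405171]
```

```bash
python3 -m creep '[-0.06,0,0.01,0, -0.12,0,0.02,0, -0.18,0,0.02,0, -0.18,0,0.02,0]'; python3 -m creep '[0,0,0,0]'
```

```text
time: 15.37
eef_pos: [0.5667, -0.0578, 0.1171]
tcp_rot: [0.999, -0.032, -0.0, 0.0]
contact_force: [-4.1, -1.2, -3.9]
opening: 0.099
time: 15.45
eef_pos: [0.5668, -0.0578, 0.1172]
tcp_rot: [0.999, -0.032, -0.0, 0.0]
contact_force: [-4.0, -1.1, -5.0]
opening: 0.096
```

```bash
python3 -m creep '[-0.05,0,0.02,0, -0.1,0,0.04,0, -0.1,0,0.04,0]'; python3 -m creep '[-0.02,0,0.02,0, -0.03,0,0.02,0]'
python3 - <<'E'
from h import *
s=ctrl.get_state();print(s["eef_pos"],s["contact_force"],s["wrist_torque"])
for n,c,w,k in(("scene",(290,177),28,14),):
    im=imaging.read_camera(n);cv2.imwrite(f"pics/{n}8.png",im[:,:,::-1])
    crop(n,c,w,k,im,f"pics/p8_{n}.png")
E
```

```text
time: 15.7
eef_pos: [0.5655, -0.0577, 0.1172]
tcp_rot: [0.999, -0.032, 0.001, 0.0]
contact_force: [-1.8, -0.0, -4.9]
opening: 0.101
time: 15.87
eef_pos: [0.565, -0.0576, 0.117]
tcp_rot: [0.999, -0.032, 0.002, 0.0]
contact_force: [-1.8, -1.8, -2.8]
opening: 0.101
[ 0.56500676 -0.05762598  0.11702517] [-1.80353903 -1.83666047 -2.75270431] [-0.14791564  0.29940099 -0.02012936]
```

View pics/p8_scene.png

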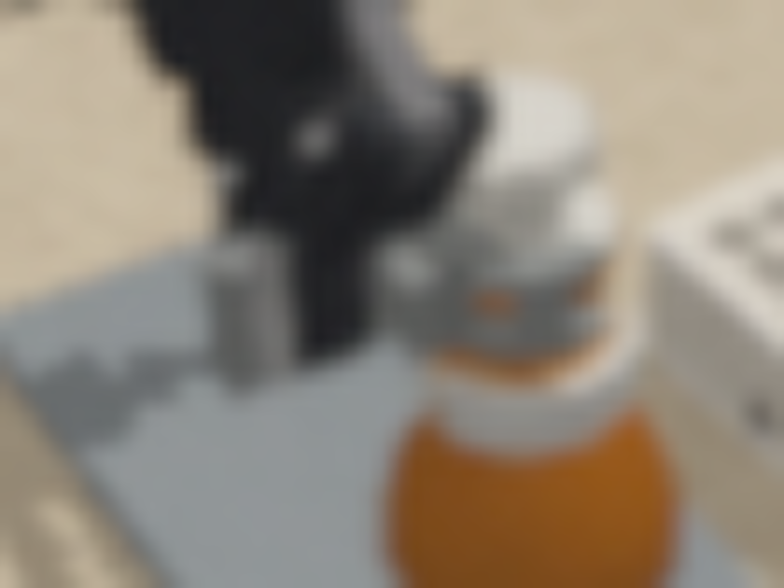

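```bash
python3 -m creep '[-0.03,0,0.02,0, -0.03,0,0.03,0, -0.03,0,0.03,0]'; python3 -m creep '[0,0,0,0, 0,0,0,0, 0,0,0,0, 0,0,0,0]' 130; python3 -m creep '[0,0,-0.3,0, 0,0,-1,0, 0,0,-2,0, -1,0,-3,0, -2,0,-4,0, -4,0,-4,0, -5,0,-4,0, -5,0,-4,0, -5,0,-4,0]'
python3 - <<'E'
from h import *
s=ctrl.get_state();print(s["eef_pos"],s["contact_force"],s["wrist_torque"],s["time"])
N=np.array([.6105,-.064,0])
for n,c,w,k in(("scene",(290,177),28,14),("top",(272,192),24,16)):
    im=imaging.read_camera(n);cv2.imwrite(f"pics/{n}9.png",im[:,:,::-1])
    crop(n,c,w,k,im,f"pics/p9_{n}.png")
E
```

```text
time: 16.17
eef_pos: [0.5645, -0.0576, 0.1168]
tcp_rot: [0.999, -0.032, 0.002, 0.0]
contact_force: [0.7, -0.1, 1.6]
opening: 0.099
time: 16.5
eef_pos: [0.563, -0.0571, 0.1152]
tcp_rot: [0.999, -0.032, -0.0, -0.0]
contact_force: [-0.4, 0.3, 0.8]
opening: 0.491
time: 17.25
eef_pos: [0.4371, -0.049, 0.2157]
tcp_rot: [0.999, -0.032, 0.001, 0.0]
contact_force: [0.9, -0.2, -0.9]
opening: 0.488
[ 0.43714004 -0.04901453  0.21574509] [ 0.86622228 -0.19602656 -0.94111867] [-0.05134715  0.02217182 -0.0581489 ] 17.25
```

View pics/p9_scene.png

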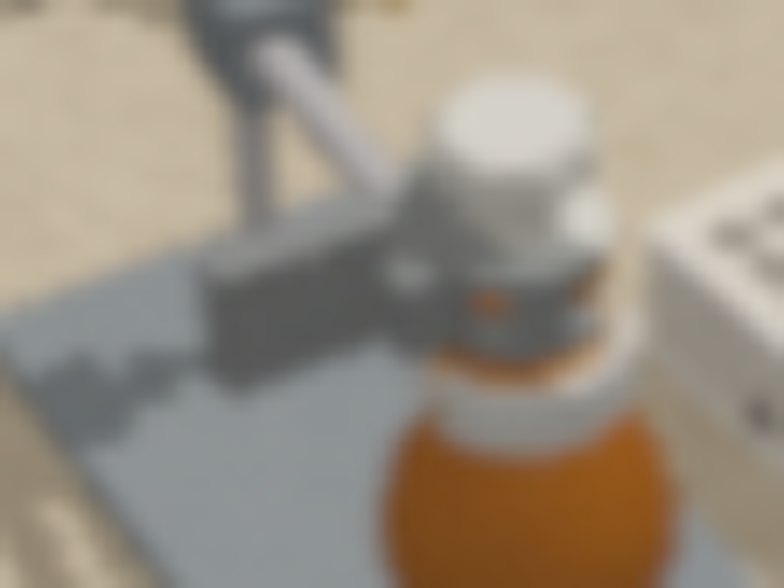

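View pics/p9_top.png

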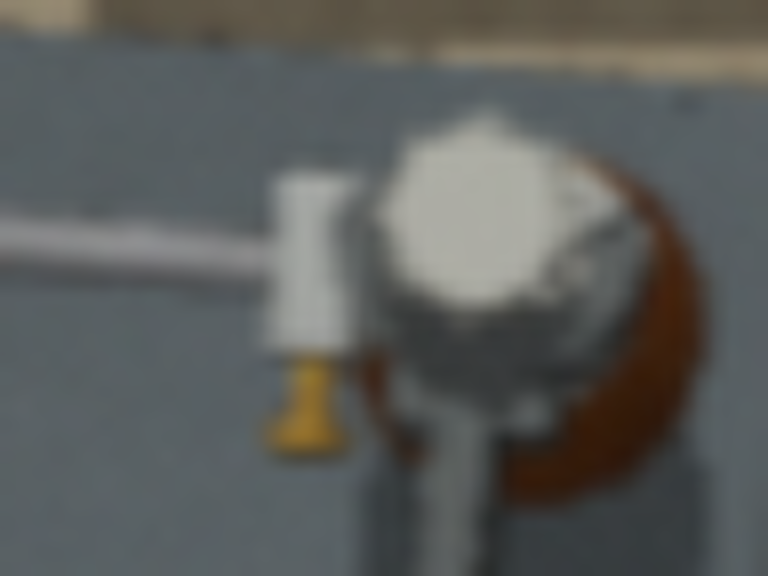

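```bash
python3 - <<'E'
from h import *
def line(p,q,n=30): return np.array(p)+(np.array(q)-np.array(p))*np.linspace(0,1,n)[:,None]
import sys
N=np.array([.6105,-.064,0]); a=-.065;c,s=np.cos(a),np.sin(a)
P=[]
for z in(.03,0):
    v=[(-.064,-.005,z),(-.028,-.005,z),(-.028,.005,z),(-.064,.005,z)]
    P+=[line(v[i],v[(i+1)%4]) for i in range(4)]
t=np.linspace(np.pi*.5,np.pi*1.5,40)
P.append(np.c_[.0235*np.cos(t),.0235*np.sin(t),0*t+.02])
L=np.vstack(P);W=np.c_[N[0]+c*L[:,0]-s*L[:,1],N[1]+s*L[:,0]+c*L[:,1],L[:,2]+.112]
for n,cc,w,k in(("scene",(290,177),28,14),("top",(272,200),24,16)):
    im=cv2.imread(f"pics/{n}9.png")[:,:,::-1]
    crop(n,cc,w,k,im,f"pics/q9_{n}.png",np.vstack([W,disc(N,.015,.15)]))
E
```

```text
(no output)
```

View pics/q9_scene.png

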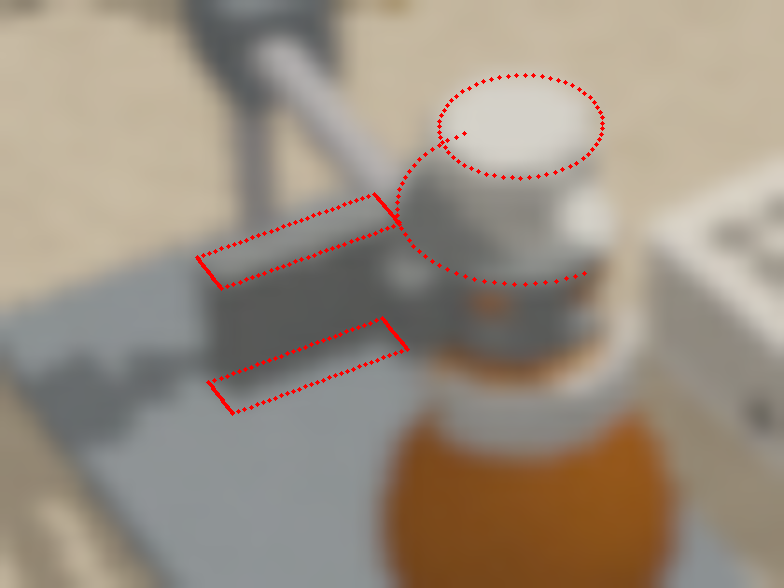

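View pics/q9_top.png

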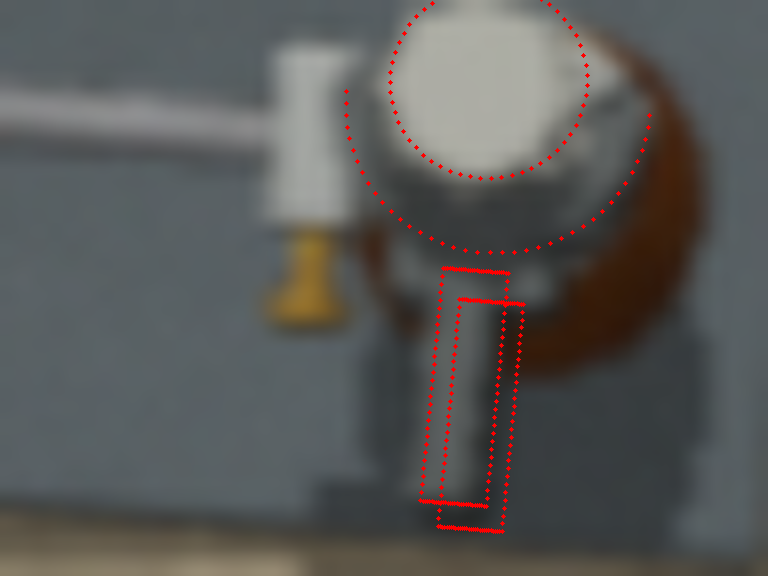

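View pics/scene9.png

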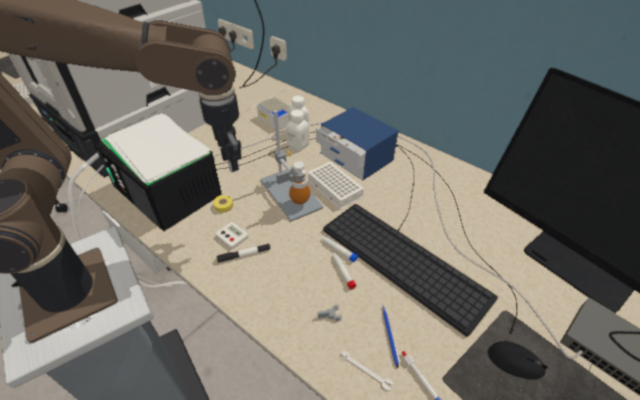

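```bash
python3 - <<'E'
from h import *
print(ctrl.get_state()["time"],ctrl.get_state()["contact_force"].round(1)); print(ctrl.sign_off())
E
```

```text
17.35 [-0.1  0.1 -0.1]
the job is handed in; nothing more can be done
None
```

The job is done and handed in at 17.35 s of the 51 s allowed; the hand-in reports no verdict.

- **Stopper:** I pressed it down about 10 mm at roughly 4 N. It stopped hard with its top at 0.150 m, and I let the force rise only to about 8 N.
- **Clip:** I gripped the larger clip by its tab and slid it onto the neck along the stand's +x. When the side force showed it was off, I moved the clip about 1.5 mm sideways by feel. The push force reached about 12 N, then dropped sharply when the jaws snapped past the neck. I then pressed it home at up to 18 N, which swings the neck about 9 mm by the stated springiness (not measured). I eased off to near zero force and let go.
- **Last checks:** Overlays in both cameras put the clip home to about 1 mm: ring on the neck's axis, plates around collar and flange. In the scene view the neck is back at rest, the stopper is still down, and the small clip and other things look unmoved. The gripper is clear, and the force reads about zero.
- **Disagreements:** The first neck position from the two cameras differed by 2 to 3 mm, which the sideways adjustment took care of. At the very end of the push, one step advanced 1 mm with no rise in force. I took that as the clip settling fully home, and the later overlay fits that.

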